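Line up the analyser hood hinge for its pin

ROBOT

A 6-joint arm with a two-finger parallel gripper is mounted at the origin on the work surface. World frame = base frame: x ahead of the robot, y to its left, z up, the work surface at z = 0. Lengths are in mm, angles in rad, forces in N, time in s.
With the tool pointing down it reaches from about 275 to 1000 mm from the base axis. Payload 8.4 kg.
Tool frame: the origin (TCP) lies at the very end of the fingers, on their centre line; the grasp point (between the pads) lies 19 mm behind it; z points along the fingers, y is the direction in which the jaws open and shut (so a half turn about z gives the same grasp; the last joint's range is limited). The gripper opens to 85 mm and grips with 20 to 120 N. Pads are 22 mm wide; open, the fingers measure 114 mm over their backs; the gripper's body (76 mm by 85 mm) begins 54 mm behind the grasp point. The pads swing forward as they close: fully open they stand 13 mm farther back than shut.
Start: joints at [1.226, 0.353, 1.633, -0, 1.155, -0.002], TCP at [210.077, 588.639, 231.281] pointing down, gripper open.
Joint ranges: [-2.63, 2.63], [-0.92, 2.1], [0.06, 2.66], [-1.3, 4.44], [0, 2.69], [-3.02, 3.02]. Speed limits (rad/s): [2.22, 2.22, 2.79, 3.14, 3.14, 3.14].

INTERFACE

Orientations are given as [roll, pitch, yaw] about the fixed x, y, z axes, in that order (R = Rz(yaw) Ry(pitch) Rx(roll)).
In Python, from rig import r, vision gives the robot as it stands.
- The arm moves only by the tool move_arm, never from a script. Its argument "series" is text: rows parted by semicolons, each of 7 numbers parted by spaces: the closure, from -1 (fully open) to 1 (shut), then the shift along the tool's x, y, z in units of 40 mm (1.0 is 40 mm), then the turn, a rotation vector about the tool's x, y, z in degrees. In form: grip tx ty tz ax ay az; .... A call has 1 to 20 rows; each row shifts and turns the pose as measured when the row begins, along the tool's axes as they then stand; what a row does not reach is not made up. A row lasts 1/8 s, in which the tool goes at most 62.5 mm and 10.7 degrees, less where a joint would pass 70% of its speed; a pose out of reach is approached as far as the arm can. A call is refused whole if a number of a shift passes 1 or a number of a turn 10.7, either way. A call with a gripper value outside its range is refused whole. The fingers move at their own pace and stop on an object; "grip_force" is the grip in N (left out, the last holds). Time passes only in rows, so rows that do not move let the fingers close. It gives the time, the measured TCP pose, the force and the opening at its end, in the units of the state.
- r.sense(): the state, without advancing time (a new reading comes with each control period).
- vision.grab_frame(name): name is "scene" or "top" or "wrist"; returns the picture (420x560x3 uint8, red, green, blue); there is no depth.
- vision.camera_params(name): a dict with "fx", "fy", "cx", "cy" (pixels), "position" and "rotation" of the camera in the world. Camera axes: x right, y up, looking along -z (the intrinsics and any distortion apply to the point x, -y, -z); pixel columns grow to the right and rows downward; lengths in mm; the calibration is good to about 2 mm. The wrist camera is an equidistant fisheye: a pixel r from the principal point sees the ray r / f radians off the axis. A picture is of the moment at which its call begins: read the wrist's pose just before it. camera_params takes no time and is no camera call; for the wrist camera it gives the pose at the moment of the call.
- r.sign_off(): hands the job in, once; it reports no verdict.
The state is a dict: "clock": time; "qpos": joint angles; "qvel": joint speeds; "joint_efforts": joint torques, N m; "eef_pos": TCP position; "tcp_rot": TCP orientation; "contact_force": force on the tool from outside, world axes, zero at the start; "wrist_torque": the same for the moment, N m; "opening": opening from 0.0 (shut) to 1.0 (fully open).
Only numpy, scipy, OpenCV 4.12 (cv2) and the standard library are available. Lean on these libraries where they do the work, as an engineer would, in place of code of your own. Each camera call takes 0.05 s, during which the arm holds its last target. There are 200 camera calls.

TASK

Two wooden offcuts lie on the shelf of the hinge block: put both into the waste tub. Then pick up the loose hinge leaf, bring its single knuckle down between the block's two knuckles with the plate level over the shelf, so that the holes line up and the pin could be passed straight through, and finish while still holding it there in the gripper, not resting on anything. Leave the tube rack, the bottle, the parts dish and its pin where they are.

Things in the scene. Friction and masses are not known exactly. Their poses are not given: they have to be found in the camera images.
- hinge_block: White housing corner, fixed on the bench, 170 (x) x 180 (y) mm; origin at the centre of its underside, z up, its -x front faces roughly the robot. Shelf 30 mm above the bench from the front edge to x = 45 mm; behind it a step 55 mm high carries a steel leaf (top at 63 mm) with two knuckles along y. Nothing is higher than 75 mm.
- block_axis (a point): Midpoint between the block's two knuckles on their bore line (block frame x 30, y 0, z 65 mm); axes as the block's, y along the bores. Each knuckle is 20 mm across, 30 mm long (y 18 to 48 and -18 to -48 mm), bore 12 mm. The 36 mm space between them is open above, in front and below down to the shelf.
- shelf (a point): Point on the surface of the block's shelf (30 mm above the bench), midway between the two offcuts' usual places (block frame x -45, y 0); axes as the block's.
- loose_leaf: Loose steel hinge leaf, about 180 g, lying flat on the bench. Plate 60 (x) x 46 (y) x 8 mm; origin at the centre of the plate's underside, z up. A 30 mm wide tongue at its +x end carries one knuckle. Centre of mass near x = 12 mm; grip across the 46 mm width near x = 8 mm. In its final place its x points as the block's x, plate over the shelf.
- leaf_axis (a point): Middle of the bore of the loose leaf's knuckle (leaf frame x 45, y 0, z 10 mm); axes as the leaf's. The knuckle is 20 mm across, 30 mm long along y, bore 12 mm; its underside is flush with the plate's.
- waste_tub: Grey open square tub, fixed, 150 x 150 mm outside, 90 mm high, walls and floor 4 mm; origin at the centre of the underside.
- offcut_tall: Stepped wooden offcut, 25 g, on the block's shelf on the block's +y half. Lower part 34 (x) x 28 (y) x 30 mm high, with a 20 x 28 mm step on top to 44 mm. Origin at the centre of its underside; best gripped across its 28 mm y width.
- offcut_short: Stepped wooden offcut, 25 g, on the block's shelf on the block's -y half. Lower part 38 (x) x 32 (y) x 20 mm high, with a 14 x 32 mm step on top to 32 mm. Origin at the centre of its underside; best gripped across its 32 mm y width.
- tube_rack: Green tube rack with capped tubes, 64 x 170 mm, 95 mm high, beyond the right of the work; origin at the centre of its underside. Not to be moved.
- reagent_bottle: White bottle, 72 mm across, 150 mm high, beyond the left of the work; origin at the centre of its underside. Not to be moved.
- parts_dish: Shallow metal dish, 80 x 120 mm, 22 mm high, behind the block; origin at the centre of its underside. Not to be moved.
- hinge_pin: Dark steel hinge pin, 6 mm thick shank, 90 mm long plus a 12 mm head, lying in the dish; origin at its middle, on the dish floor. Stays in the dish.
Not all that is in view belongs to the job. Leave any pink look-alike of the offcut_tall alone.

How it is judged (in metres and radians):
On the way:
1. both offcuts lie in the waste tub, let go (x of offcut_tall in the frame of waste_tub between -0.073 and 0.073 m and y of offcut_tall in the frame of waste_tub between -0.073 and 0.073 m and z of each of offcut_tall, offcut_short in the frame of waste_tub below 0.085 m and contact force between the fingers and offcut_tall below 0.1 N and linear speed of each of offcut_tall, offcut_short below 0.05 m/s and x of offcut_short in the frame of waste_tub between -0.073 and 0.073 m and y of offcut_short in the frame of waste_tub between -0.073 and 0.073 m and contact force between the fingers and offcut_short below 0.1 N), for 0.2 s.
At the end, for the whole second after the job is handed in: Offcuts in the tub. The gripper (over 2 N) holds the leaf still, its bore within 4 mm of the block's bore line fore-aft and in height, 6 mm along it, parallel within 0.12 rad, plate level within 0.2 rad over the shelf, block contact under 4 N (all of step 1 and x of leaf_axis in the frame of block_axis between -0.004 and 0.004 m and y of leaf_axis in the frame of block_axis between -0.006 and 0.006 m and z of leaf_axis in the frame of block_axis between -0.004 and 0.004 m and angle between the y axis of loose_leaf and the y axis of hinge_block, either way round below 0.12 rad and angle between loose_leaf's own z axis and vertical below 0.2 rad and x of loose_leaf in the frame of block_axis below -0.03 m and contact force between the fingers and loose_leaf above 2 N and contact force between loose_leaf and hinge_block below 4 N and linear speed of loose_leaf below 0.02 m/s); the arm keeps its last pose, push and grip.
It fails at once if the tube rack was moved by more than 25 mm or tipped (distance of tube_rack from where it was at the start of the episode above 0.025 m or angle between tube_rack's own z axis and vertical above 0.3 rad).
It fails at once if the bottle was moved by more than 25 mm or tipped (distance of reagent_bottle from where it was at the start of the episode above 0.025 m or angle between reagent_bottle's own z axis and vertical above 0.3 rad).
It fails at once if the parts dish was moved by more than 25 mm or tipped (distance of parts_dish from where it was at the start of the episode above 0.025 m or angle between parts_dish's own z axis and vertical above 0.3 rad).
It fails at once if the hinge pin was moved by more than 25 mm or tipped (distance of hinge_pin from where it was at the start of the episode above 0.025 m).
It also fails if it takes over 61 s, if anything falls off the work surface, if the arm or the gripper's body presses on something with over 40 N, if the wrist force passes 120 N, or if a joint passes its speed limit or range.

## Working session

There is one attempt and no reset: what is moved stays moved. The work goes in short steps, Python scripts to look and compute and a tool call to move; the robot and the scene stay as the last step left them, time stands still between calls to the robot, and variables do not carry over. Pictures are saved under pics/ and viewed, about 8 in all and at most 12, crops included, and the job is handed in when it is done.

Besides the shell and the picture viewer there is one more tool, called after "Emit:" as name(argument=value, ...), one argument or row to a line, values as JSON. move_arm: Moves the arm, as the interface text tells. Its arguments: {"type":"object","properties":{"series":{"type":"string"},"grip_force":{"type":"number"}},"required":["series"]}

```bash
ls; mkdir -p pics; python3 - <<'E'
from rig import r, vision
import cv2, numpy as np
print(r.sense())
for n in("scene","top"):
    im=vision.grab_frame(n); cv2.imwrite(f"pics/{n}0.png",im[:,:,::-1]); print(n,vision.camera_params(n))
a=cv2.imread("pics/scene0.png");b=cv2.imread("pics/top0.png")
E
```

```text
pics
{'clock': 0.0, 'qpos': array([ 1.22559115e+00,  3.53665464e-01,  1.63413779e+00, -2.72577093e-05,
        1.15517749e+00, -2.39954699e-03]), 'qvel': array([ 0.00098282, -0.00013089,  0.00017951, -0.00153103,  0.00048566,
        0.00181289]), 'joint_efforts': array([ 1.95405759e-03, -6.05253553e+01, -3.42065227e+01,  1.85974814e-04,
        9.22585255e-03, -6.12338476e-05]), 'eef_pos': array([209.9298819 , 588.18785137, 230.54929298]), 'tcp_rot': array([-3.14020450e+00,  2.15910026e-05,  2.79879807e+00]), 'contact_force': array([-0.06262498, -0.31004063, -0.63944513]), 'wrist_torque': array([-0.05743047,  0.02152037,  0.01275066]), 'opening': 0.9996316385409963}
scene {'fx': 494.67403931204484, 'fy': 494.67403931204484, 'cx': 290.32999560662984, 'cy': 210.34638840478144, 'position': array([1170.31421636, -204.05089516,  928.68924022]), 'rotation': array([ 0.63449475, -0.01710832,  1.26368048])}
top {'fx': 386.2022941524566, 'fy': 386.2022941524566, 'cx': 279.9271233486311, 'cy': 211.60474951255094, 'position': array([440.23224077, -12.05524419, 849.90594897]), 'rotation': array([ 0.19501958,  0.00999524, -1.58629125])}
```

View pics/top0.png

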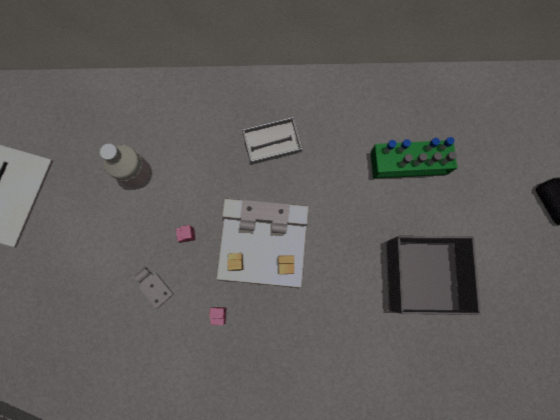

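View pics/scene0.png

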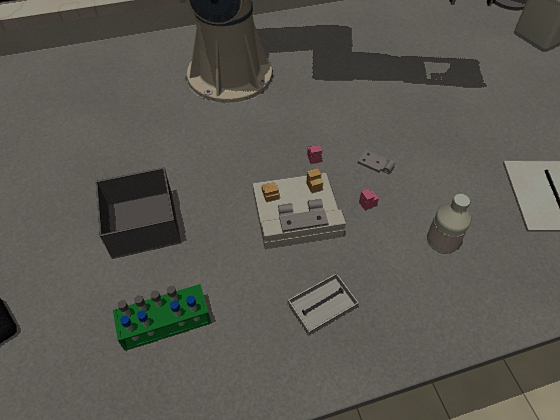

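```bash
cat > h.py <<'E'
import numpy as np, cv2
from scipy.spatial.transform import Rotation as Rot
from rig import r, vision
def R(e): return Rot.from_euler('xyz',e).as_matrix()
def ray(p,uv,fish=False):
    d=(np.asarray(uv,float)-[p['cx'],p['cy']])/[p['fx'],p['fy']]
    if fish:
        t=np.linalg.norm(d,axis=-1,keepdims=True); d=d*np.tan(t)/np.maximum(t,1e-9)
    d=np.concatenate([d[...,:1],-d[...,1:],-np.ones_like(d[...,:1])],-1)
    return d@R(p['rotation']).T
def onplane(p,uv,z,fish=False):
    d=ray(p,uv,fish); c=np.asarray(p['position']); return c+d*((z-c[2])/d[...,2:])
def proj(p,X,fish=False):
    c=(np.asarray(X,float)-p['position'])@R(p['rotation']); d=c[...,:2]/-c[...,2:]*[1,-1]
    if fish:
        t=np.linalg.norm(d,axis=-1,keepdims=True); d=d*np.arctan(t)/np.maximum(t,1e-9)
    return d*[p['fx'],p['fy']]+[p['cx'],p['cy']]
def blobs(m,amin=30):
    cs,_=cv2.findContours(m.astype(np.uint8),cv2.RETR_EXTERNAL,cv2.CHAIN_APPROX_NONE)
    return sorted([c[:,0] for c in cs if cv2.contourArea(c)>amin],key=lambda c:-cv2.contourArea(c))
E
python3 - <<'E'
from h import *
P={n:vision.camera_params(n) for n in("scene","top")}
print(proj(P['scene'],[0,0,0]),proj(P['top'],[[400,0,0],[500,0,0],[400,100,0]]))
im=cv2.imread("pics/top0.png"); hsv=cv2.cvtColor(im,cv2.COLOR_BGR2HSV); p=P['top']
print("leaf px",im[288,150],im[275,141],im[288,120], "white",im[250,260],"tub",im[240,400],im[280,430])
for nm,m in (("orange",(hsv[...,0]>10)&(hsv[...,0]<30)&(hsv[...,1]>110)&(hsv[...,2]>80)),("white",(hsv[...,2]>140))):
    for c in blobs(m,40)[:4]:
        print(nm,cv2.contourArea(c.reshape(-1,1,2)),cv2.minAreaRect(c.astype(np.float32)))
B=np.array([[[224,200],[308,206],[302,286],[218,280]]])
print("block low corners z30",onplane(p,[[302,286],[218,280]],30).round(1))
# contrast crops
c=im[190:330,120:320]; c=cv2.resize(c,None,fx=4,fy=4,interpolation=cv2.INTER_CUBIC)
c=(255*(c/255.)**0.7).astype(np.uint8)
cv2.imwrite("pics/crop0.png",c)
E
```

```text
[230.30320358  73.50279638] [[278.55490584 307.15162515]
 [277.87861373 260.15134213]
 [231.84862845 307.87358636]]
leaf px [106 105 113] [109 108 115] [ 99 101 104] white [156 153 152] tub [37 39 40] [83 83 88]
orange 122.0 ((286.0, 264.0), (16.0, 12.0), 90.0)
orange 59.0 ((235.0, 261.0), (14.0, 12.0), 90.0)
white 4407.5 ((261.44671630859375, 252.58607482910156), (83.3834228515625, 60.29680633544922), 5.19442892074585)
white 2860.0 ((12.047164916992188, 197.0848846435547), (51.23548126220703, 93.26780700683594), 15.94539737701416)
white 926.0 ((271.0588684082031, 141.2353057861328), (27.649059295654297, 47.536983489990234), 75.96376037597656)
white 284.0 ((297.4310607910156, 213.82760620117188), (18.602188110351562, 17.024324417114258), 4.763641834259033)
block low corners z30 [[443.5 -49.9  30. ]
 [458.6 125.6  30. ]]
```

View pics/crop0.png

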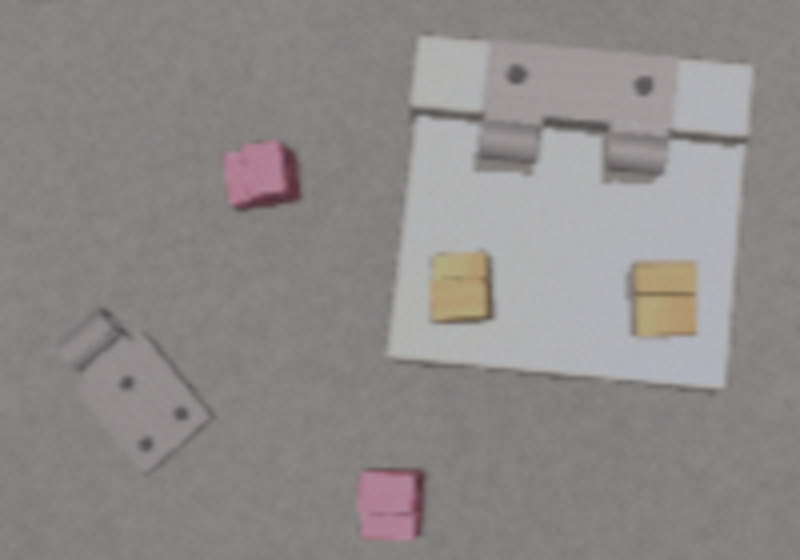

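```bash
python3 - <<'E'
from h import *
p=vision.camera_params('top')
f=lambda a:(np.array(a,float)+.5)/4-.5+[120,190]
q=lambda a,z:onplane(p,f(a),z)[:,:2].round(1)
print("front shelf",q([[388,356],[724,387]],30),"back",q([[418,36],[753,66]],55))
print("leaf corners R,B,L,T",q([[212,416],[145,473],[80,392],[143,333]],8))
print("leaf knuckle ends",q([[105,312],[58,350]],10), "holes",q([[127,383],[181,413],[146,444]],8))
print("tall z30 ",q([[432,278],[490,278],[432,321],[490,321]],60)," top44",q([[432,253],[488,253]],74))
print("short ",q([[634,294],[697,294],[636,336],[697,334]],50)," top32",q([[634,262],[697,262]],62))
im=cv2.imread("pics/top0.png")
print("tub rim", onplane(p,[[400,238],[475,238],[398,312],[478,312]],90)[:,:2].round(1))
a=cv2.imread("pics/scene0.png")
c=cv2.resize(a[130:260,230:430],None,fx=4,fy=4,interpolation=cv2.INTER_CUBIC)
t=cv2.resize(im[225:325,380:485],(420,400),interpolation=cv2.INTER_CUBIC)
cv2.imwrite("pics/crop1.png",c);cv2.imwrite("pics/crop2.png",t)
E
```

```text
front shelf [[461.5 128.5]
 [442.8 -47. ]] back [[627.4 111. ]
 [608.1 -65.5]]
leaf corners R,B,L,T [[431.9 226. ]
 [402.8 260.5]
 [445.6 297.5]
 [476.4 265.1]]
leaf knuckle ends [[487.8 285.6]
 [468.  309.9]] holes [[449.9 272.4]
 [433.7 242.7]
 [417.8 260.7]]
tall z30  [[499.5 101.5]
 [499.   72. ]
 [477.8 101.3]
 [477.4  71.9]]  top44 [[511.   99.7]
 [510.5  71.5]]
short  [[490.4  -1.1]
 [489.9 -33.5]
 [469.   -1.8]
 [469.6 -33.1]]  top32 [[505.8  -1.5]
 [505.3 -33.6]]
tub rim [[ 533.2 -242.8]
 [ 530.8 -390. ]
 [ 391.9 -228.3]
 [ 389.6 -379.8]]
```

View pics/crop1.png

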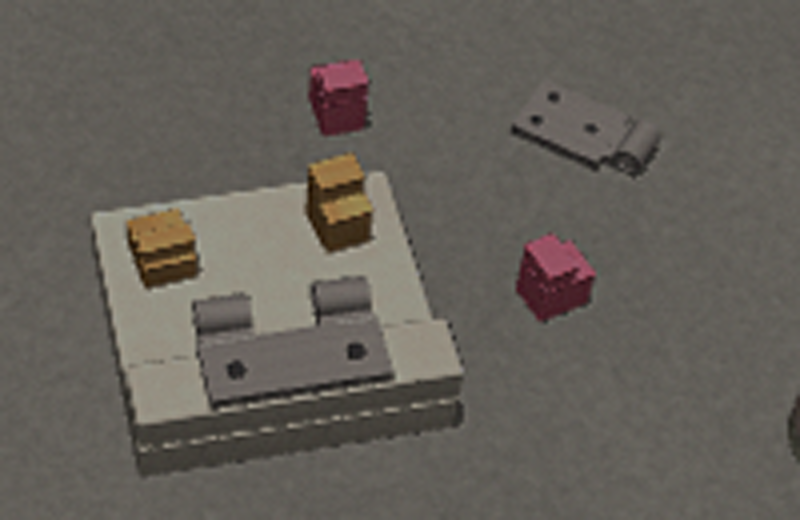

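The top view shows the block at about (263,243), the leaf at (152,288), and the tub at (435,275). The scene crop shows the tall offcut's step facing front. First I'll turn the tool to world alignment and travel to above the tall offcut.

Emit:
move_arm(
  series="-1 0 0 0 0 0 -9.8; -1 0 0 0 0 0 -9.8; -1 -0.55 -0.97 0 0 0 0; -1 -0.55 -0.97 0 0 0 0; -1 -0.55 -0.97 0 0 0 0; -1 -0.55 -0.97 0 0 0 0; -1 -0.55 -0.97 0 0 0 0; -1 -0.55 -0.97 0 0 0 0; -1 -0.55 -0.97 0 0 0 0; -1 -0.55 -0.97 0 0 0 0; -1 -0.55 -0.97 0 0 0 0; -1 -0.55 -0.97 0 0 0 0; -1 -0.55 -0.97 0 0 0 0; -1 -0.55 -0.97 0 0 0 0; -1 0 0 0 0 0 0",
  grip_force=30,
)

```text
clock: 1.98
eef_pos: [485.1, 109.6, 227.9]
tcp_rot: [-3.136, -0.004, -3.128]
contact_force: [0.2, 1.3, -0.2]
opening: 1.0
```

```bash
python3 - <<'E'
from h import *
p=vision.camera_params('wrist'); im=vision.grab_frame('wrist'); print(p, r.sense()['eef_pos'])
np.save('w0.npy',p,allow_pickle=True)
cv2.imwrite('pics/w0.png',im[:,:,::-1])
print(proj(p,[[494.5,86,74],[488,-17,62],[564.8,28.6,65]],True))
E
```

```text
{'fx': 325.19226210127806, 'fy': 325.19226210127806, 'cx': 278.21938845646, 'cy': 203.62578653405114, 'position': array([407.09618281, 108.87352513, 370.85290018]), 'rotation': array([-0.3108804 ,  0.00537995,  1.58300404])} [484.3002212  110.60870047 227.77383356]
[[254.78271027 195.33593586]
 [156.72455228 185.06255472]
 [203.11211394 255.38446715]]
```

View pics/w0.png

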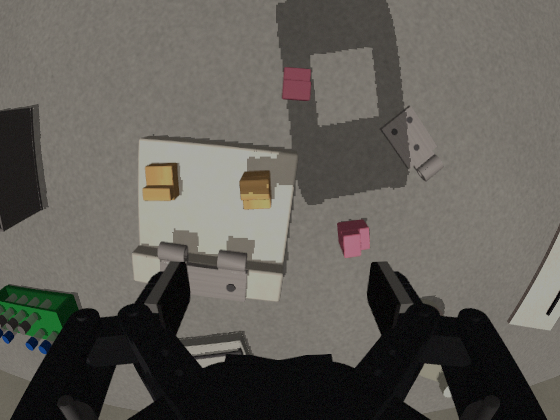

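```bash
python3 - <<'E'
from h import *
p=np.load('w0.npy',allow_pickle=True).item(); im=cv2.imread('pics/w0.png')
q=lambda a,z:onplane(p,a,z,True)[:,:2].round(1)
print("tall front z74",q([[241,171],[271,172]],74),"back z60",q([[243,209],[270,208]],60))
print("short front z50",q([[147,164],[178,163]],50),"back z62",q([[143,200],[173,199]],62))
print("shelf front corners",q([[140,138],[297,155]],30))
print("knuckle inner ends z65..", q([[187,252],[218,259]],75))
E
```

```text
tall front z74 [[470.9  73.2]
 [471.6 101.3]] back z60 [[513.2  72.8]
 [511.7 100.2]]
short front z50 [[468.  -31.3]
 [467.5   4.1]] back z62 [[ 5.043e+02 -3.470e+01]
 [ 5.028e+02 -1.000e-01]]
shelf front corners [[441.9 -46.6]
 [462.3 127.6]]
knuckle inner ends z65.. [[556.4  14. ]
 [563.2  46.8]]
```

Emit:
move_arm(
  series="-1 -0.25 -0.6 0 0 0 0; -1 0 0 0.9 0 0 0; -1 0 0 0.9 0 0 0; -1 0 0 0.9 0 0 0; -1 0 0 0.9 0 0 0; -1 0 0 0 0 0 0",
)

```text
clock: 2.78
eef_pos: [491.7, 91.1, 80.5]
tcp_rot: [-3.138, -0.005, -3.124]
contact_force: [-0.5, -0.5, 0.2]
opening: 1.001
```

Emit:
move_arm(
  series="-1 -0.06 -0.12 0.5 0 0 0; -1 0 0 0.5 0 0 0; -1 0 0 0.15 0 0 0; -1 0 0 0 0 0 0; 1 0 0 0 0 0 0; 1 0 0 0 0 0 0; 1 0 0 0 0 0 0; 1 0 0 0 0 0 0; 1 0 0 0 0 0 0; 1 0 0 0 0 0 0",
)

```text
clock: 4.03
eef_pos: [497.9, 89.6, 41.1]
tcp_rot: [-3.14, 0.004, -3.121]
contact_force: [0.8, -0.2, -0.3]
opening: 0.322
```

Emit:
move_arm(
  series="1 0 0 -0.7 0 0 0; 1 0 0 -0.7 0 0 0; 1 0 0 -0.7 0 0 0; 1 0 0 -0.7 0 0 0; 1 0.03 -0.95 0 0 0 0; 1 0.03 -0.95 0 0 0 0; 1 0.03 -0.95 0 0 0 0; 1 0.03 -0.95 0 0 0 0; 1 0.03 -0.95 0 0 0 0; 1 0.03 -0.95 0 0 0 0; 1 0.03 -0.95 0 0 0 0; 1 0.03 -0.95 0 0 0 0; 1 0.03 -0.95 0 0 0 0; 1 0.03 -0.95 0 0 0 0; 1 0 0 0 0 0 0",
)

```text
clock: 5.9
eef_pos: [492.2, -302.3, 156.0]
tcp_rot: [-3.14, 0.002, -3.119]
contact_force: [-0.1, 0.5, 0.2]
opening: 0.322
```

Emit:
move_arm(
  series="1 0.2 -0.2 0.5 0 0 0; 1 0 0 0.6 0 0 0; 1 0 0 0.6 0 0 0; 1 0 0 0.6 0 0 0; 1 0 0 0.2 0 0 0; 1 0 0 0 0 0 0; 0 0 0 0 0 0 0; 0 0 0 0 0 0 0; 0 0 0 0 0 0 0; 0 0 0 0 0 0 0; 0 0 0 -0.7 0 0 0; 0 0 0 -0.7 0 0 0; 0 0 0 -0.7 0 0 0; 0 0 0 -0.5 0 0 0; 0 0 0 0 0 0 0",
)

```text
clock: 7.78
eef_pos: [484.8, -307.7, 163.2]
tcp_rot: [-3.14, 0.004, -3.119]
contact_force: [-0.4, -0.3, -0.0]
opening: 0.501
```

Emit:
move_arm(
  series="-0.4 -0.03 0.89 0 0 0 0; -0.4 -0.03 0.89 0 0 0 0; -0.4 -0.03 0.89 0 0 0 0; -0.4 -0.03 0.89 0 0 0 0; -0.4 -0.03 0.89 0 0 0 0; -0.4 -0.03 0.89 0 0 0 0; -0.4 -0.03 0.89 0 0 0 0; -0.4 -0.03 0.89 0 0 0 0; -0.4 0 0 0 0 0 0",
)

```text
clock: 8.9
eef_pos: [484.0, -14.1, 154.1]
tcp_rot: [3.141, -0.004, -3.122]
contact_force: [-1.0, -0.5, 0.0]
opening: 0.695
```

```bash
python3 - <<'E'
from h import *
p=vision.camera_params('wrist'); im=vision.grab_frame('wrist'); print(p['position'], r.sense()['eef_pos'], r.sense()['tcp_rot'])
np.save('w1.npy',p,allow_pickle=True)
cv2.imwrite('pics/w1.png',im[:,:,::-1])
E
```

```text
[406.12929756 -16.14649551 297.13326395] [483.97646149 -14.98073437 154.0925561 ] [-3.14147407 -0.00436616 -3.12215767]
```

View pics/w1.png

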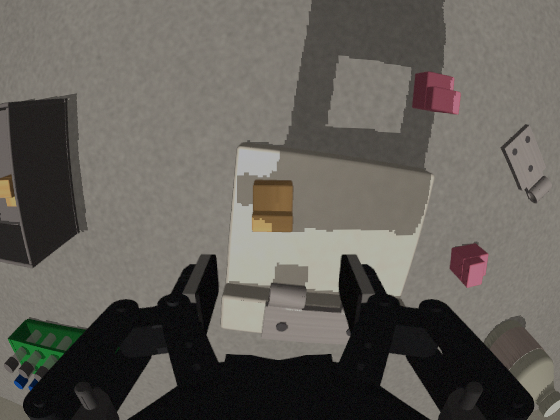

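The tall offcut is visible in the tub at about (5,190), and the short one lies at (273,205). I'll grip the short one now.

Emit:
move_arm(
  series="-0.4 -0.09 -0.06 0.7 0 0 0; -0.4 0 0 0.8 0 0 0; -0.4 0 0 0.8 0 0 0; -0.4 0 0 0.6 0 0 0; -0.4 0 0 0.1 0 0 0; 1 0 0 0 0 0 0; 1 0 0 0 0 0 0; 1 0 0 0 0 0 0; 1 0 0 0 0 0 0; 1 0 0 0 0 0 0; 1 0 0 0 0 0 0",
)

```text
clock: 10.32
eef_pos: [489.0, -22.7, 31.9]
tcp_rot: [-3.14, -0.0, -3.125]
contact_force: [-0.2, -0.2, -0.2]
opening: 0.367
```

Emit:
move_arm(
  series="1 0 0 -0.75 0 0 0; 1 0 0 -0.75 0 0 0; 1 0 0 -0.75 0 0 0; 1 0 0 -0.75 0 0 0; 1 0.18 -0.87 0 0 0 0; 1 0.18 -0.87 0 0 0 0; 1 0.18 -0.87 0 0 0 0; 1 0.18 -0.87 0 0 0 0; 1 0.18 -0.87 0 0 0 0; 1 0.18 -0.87 0 0 0 0; 1 0.18 -0.87 0 0 0 0; 1 0.18 -0.87 0 0 0 0; 1 0 0 0 0 0 0",
)

```text
clock: 11.95
eef_pos: [434.6, -309.7, 156.9]
tcp_rot: [-3.139, 0.001, -3.122]
contact_force: [-0.3, 0.1, -0.3]
opening: 0.372
```

Emit:
move_arm(
  series="1 0 0 0.6 0 0 0; 1 0 0 0.6 0 0 0; 1 0 0 0.6 0 0 0; 1 0 0 0.5 0 0 0; 1 0 0 0 0 0 0; 0 0 0 0 0 0 0; 0 0 0 0 0 0 0; 0 0 0 0 0 0 0; 0 0 0 -0.7 0 0 0; 0 0 0 -0.7 0 0 0; 0 0 0 -0.7 0 0 0; 0 0 0 -0.7 0 0 0; 0 0 0 0 0 0 0",
)

```text
clock: 13.58
eef_pos: [436.3, -306.4, 182.3]
tcp_rot: [-3.137, 0.006, -3.122]
contact_force: [-0.3, 0.5, -0.5]
opening: 0.497
```

```bash
python3 - <<'E'
from h import *
p=vision.camera_params('top'); im=vision.grab_frame('top')[:,:,::-1].copy(); cv2.imwrite('pics/top1.png',im)
h=cv2.cvtColor(im,cv2.COLOR_BGR2HSV)
m=(h[...,0]>8)&(h[...,0]<32)&(h[...,1]>100)&(h[...,2]>40)
for c in blobs(m,10): print(cv2.boundingRect(c.astype(np.int32)),onplane(p,c.mean(0),40))
E
```

```text
(414, 280, 19, 18) [ 434.62309578 -297.0728085    40.        ]
(413, 258, 20, 17) [ 479.57376681 -299.42448756   40.        ]
```

Emit:
move_arm(
  series="-1 -0.36 0.9 0 0 0 0; -1 -0.36 0.9 0 0 0 0; -1 -0.36 0.9 0 0 0 0; -1 -0.36 0.9 0 0 0 0; -1 -0.36 0.9 0 0 0 0; -1 -0.36 0.9 0 0 0 0; -1 -0.36 0.9 0 0 0 0; -1 -0.36 0.9 0 0 0 0; -1 -0.36 0.9 0 0 0 0; -1 0 0 0 0 0 0; -1 0 0 0 0 0 0",
)

```text
clock: 15.0
eef_pos: [555.5, 30.9, 167.4]
tcp_rot: [-3.141, -0.013, -3.124]
contact_force: [-0.4, -0.7, -0.3]
opening: 1.002
```

```bash
python3 - <<'E'
from h import *
p=vision.camera_params('wrist'); im=vision.grab_frame('wrist'); print(p['position'],p['rotation'], r.sense()['eef_pos'], r.sense()['tcp_rot'])
np.save('w2.npy',p,allow_pickle=True)
cv2.imwrite('pics/w2.png',im[:,:,::-1])
c=im[80:300,130:400,::-1]; cv2.imwrite('pics/w2c.png',cv2.resize(c,None,fx=2.7,fy=2.7,interpolation=cv2.INTER_CUBIC))
E
```

```text
[478.85015654  29.15752801 311.1124444 ] [-3.01796765e-01  2.80543007e-04  1.58723525e+00] [555.5678774   30.72996589 167.53555596] [-3.14105409 -0.01241041 -3.12487507]
```

View pics/w2c.png

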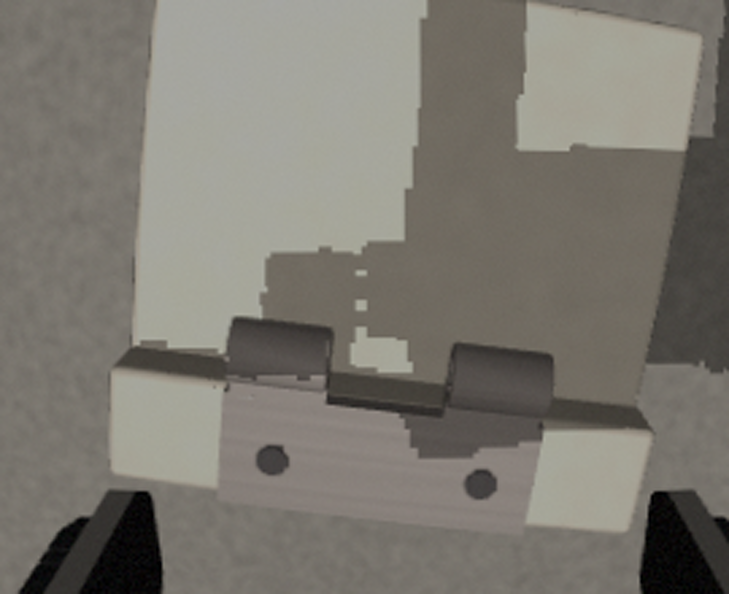

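The crop shows the two knuckles, with inner ends near crop (330,358) and (450,374), and the step's corners. I'll convert these to block-axis estimates.

```bash
python3 - <<'E'
from h import *
p=np.load('w2.npy',allow_pickle=True).item()
f=lambda a:(np.array(a,float)+.5)/2.7-.5+[130,80]
q=lambda a,z:onplane(p,f(a),z,True)[:,:2].round(1)
k=q([[229,347],[330.5,358.5],[450,374.5],[552.5,383.5]],65)
print("knuckle pts",k, "mid inner",k[1:3].mean(0),"mid outer",k[[0,3]].mean(0)); v=k[3]-k[0]; print("yaw",np.arctan2(-v[0],v[1]),np.diff(k[:,1]))
s=q([[111,369],[652,432],[630,531],[110,473]],55); print("step FR/FL/BL/BR",s)
v=s[1]-s[0]; print("yaw",np.arctan2(-v[0],v[1]), np.arctan2(-(s[2]-s[3])[0],(s[2]-s[3])[1]))
yaw=-.107; ex=np.array([np.cos(yaw),np.sin(yaw)])
print("axis from step front mid", s[:2].mean(0)-15*ex,"from back",s[2:].mean(0)-55*ex)
print("shelf front-left",q([[701,36]],30)+ (115*ex-90*np.array([-ex[1],ex[0]])))
print("holes z63",q([[272,460],[481,484]],63).mean(0))
E
```

```text
knuckle pts [[560.2 -21. ]
 [563.2   9.5]
 [567.7  45.2]
 [570.2  76.4]] mid inner [565.45  27.35] mid outer [565.2  27.7]
yaw -0.10231092276482456 [30.5 35.7 31.2]
step FR/FL/BL/BR [[571.7 -62.6]
 [590.6 113. ]
 [627.8 110.1]
 [609.1 -67. ]]
yaw -0.10721823016672084 -0.10520024942055253
axis from step front mid [566.23578561  26.80193915] from back [563.76454722  27.42377687]
shelf front-left [[567.43067548  24.93318019]]
holes z63 [601.6  23.5]
```

Emit:
move_arm(
  series="-1 0.38 0.83 0 0 0 0; -1 0.38 0.83 0 0 0 0; -1 0.38 0.83 0 0 0 0; -1 0.38 0.83 0 0 0 0; -1 0.38 0.83 0 0 0 0; -1 0.38 0.83 0 0 0 0; -1 0.38 0.83 0 0 0 0; -1 0 0 0 0 0 0; -1 0 0 0 0 0 -10; -1 0 0 0 0 0 -10; -1 0 0 0 0 0 -10; -1 0 0 0 0 0 -10; -1 0 0 0 0 0 0; -1 0 0 0 0 0 0",
)

```text
clock: 16.8
eef_pos: [444.4, 249.9, 166.4]
tcp_rot: [3.136, -0.015, -2.43]
contact_force: [0.1, -0.2, -0.9]
opening: 1.004
```

```bash
python3 - <<'E'
from h import *
p=vision.camera_params('wrist'); im=vision.grab_frame('wrist'); print(p['position'],p['rotation'], r.sense()['eef_pos'], r.sense()['tcp_rot'])
np.save('w3.npy',p,allow_pickle=True)
cv2.imwrite('pics/w3.png',im[:,:,::-1])
print(proj(p,[439,262,8],True),proj(p,[473,292,10],True))
c=im[100:320,140:410,::-1]; cv2.imwrite('pics/w3c.png',cv2.resize(c,None,fx=2.7,fy=2.7,interpolation=cv2.INTER_CUBIC))
E
```

```text
[387.13055986 198.56059159 310.2278089 ] [-0.29973065 -0.00505345  2.28134487] [444.30608074 249.93939216 166.38597179] [ 3.13615615 -0.01471578 -2.42936831]
[291.44428686 190.99222276] [291.515177  235.3604474]
```

View pics/w3c.png

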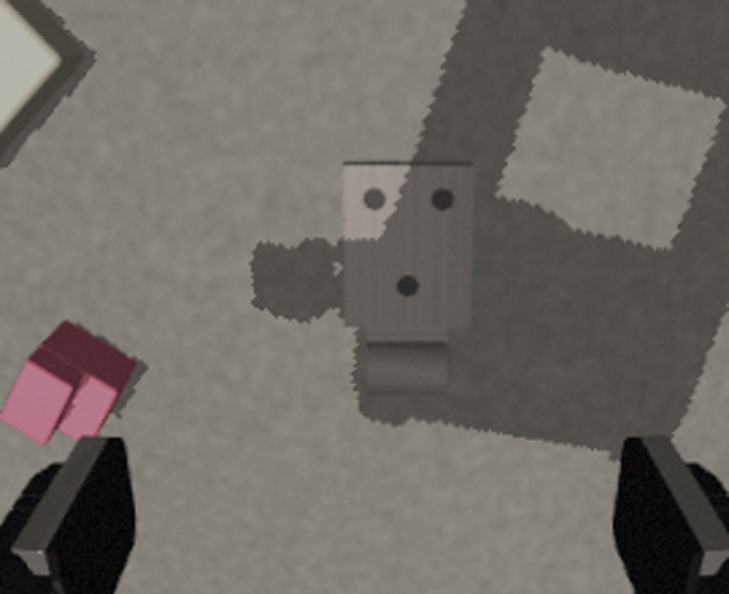

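```bash
python3 - <<'E'
from h import *
p=np.load('w3.npy',allow_pickle=True).item()
f=lambda a:(np.array(a,float)+.5)/2.7-.5+[140,100]
q=lambda a,z:onplane(p,f(a),z,True)[:,:2]
c=q([[343,163],[473,162.5],[471.5,327],[343,327]],8); print(c.round(1)); m=c.mean(0)
v=c[2]+c[3]-c[0]-c[1]; w=c[1]+c[2]-c[0]-c[3]
print("centre",m,"yaw x",np.arctan2(v[1],v[0]),"yaw y",np.arctan2(-w[0],w[1]),"size",np.linalg.norm(v)/2,np.linalg.norm(w)/2)
h=q([[374,199],[442,199],[407,286]],8); print("holes",h.round(1)); d=h[2]-h[:2].mean(0); print(np.arctan2(d[1],d[0]))
k=q([[367,342],[448,342],[448,394],[367,394]],15); print("knuckle mid",k.mean(0))
yaw=np.arctan2(v[1],v[0]); g=m+8*np.array([np.cos(yaw),np.sin(yaw)]); s=r.sense(); R0=R(s['tcp_rot'])
D=np.r_[g,1.5]-s['eef_pos']; print("grip",g,"tool shift units",(R0.T@D)/40,"yaw err deg",np.degrees(yaw-np.pi-s['tcp_rot'][2]), R0)
E
```

```text
[[431.5 224.5]
 [401.6 258.7]
 [447.1 299.5]
 [477.8 263.6]]
centre [439.51855767 261.58607017] yaw x 0.7165460806004547 yaw y 0.7120970651440042 size 60.87388579094708 46.33962888294469
holes [[434.2 241.1]
 [418.6 259.2]
 [450.7 271. ]]
0.7090049760438389
knuckle mid [472.73805359 290.33372647]
grip [445.55118729 266.84034272] tool shift units [-0.36031416  0.27708199  4.1188602 ] yaw err deg 0.24761707056353366 [[-0.75682814 -0.65344881 -0.0146908 ]
 [-0.65344826  0.75695119 -0.00550163]
 [ 0.01471525  0.00543589 -0.99987695]]
```

Emit:
move_arm(
  series="-0.3 -0.36 0.28 0.3 0.3 -0.85 0; -0.3 0 0 0.8 0 0 0; -0.3 0 0 0.8 0 0 0; -0.3 0 0 0.8 0 0 0; -0.3 0 0 0.4 0 0 0; -0.3 0 0 0 0 0 0; -0.3 0 0 0 0 0 0",
)

```text
clock: 17.73
eef_pos: [450.6, 268.3, 40.9]
tcp_rot: [-3.141, 0.005, -2.444]
contact_force: [-0.0, 0.4, 0.2]
opening: 0.65
```

```bash
cat > st.py <<'E'
from h import *
import sys
s=r.sense(); R0=R(s['tcp_rot']); g=np.array(eval(sys.argv[1])); yaw=float(sys.argv[2])
D=g-s['eef_pos']; Rt=R([np.pi,0,yaw])
print(s['clock'],s['eef_pos'].round(1),"shift units",((R0.T@D)/40).round(3),"turn deg",np.degrees(Rot.from_matrix(R0.T@Rt).as_rotvec()).round(2),"F",s['contact_force'].round(1),"T",s['wrist_torque'].round(2),"op",round(s['opening']*85,1))
E
python3 st.py [445.55,266.84,5] -2.4286
```

```text
17.725 [450.6 268.3  40.9] shift units [0.124 0.054 0.896] turn deg [-0.06  0.28 -0.91] F [-0.   0.4  0.2] T [-0.04 -0.02 -0.  ] op 55.3
```

Emit:
move_arm(
  series="-0.3 0.12 0.05 0 -0.06 0.28 -0.9; -0.3 0 0 0 0 0 0; -0.3 0 0 0.5 0 0 0; -0.3 0 0 0.3 0 0 0; -0.3 0 0 0 0 0 0; -0.3 0 0 0 0 0 0",
)

```text
clock: 18.48
eef_pos: [447.8, 268.1, 11.9]
tcp_rot: [-3.141, 0.006, -2.428]
contact_force: [-0.3, 0.3, -0.5]
opening: 0.649
```

```bash
python3 st.py [445.55,266.84,-1] -2.4286
```

```text
18.475 [447.8 268.1  11.9] shift units [0.065 0.012 0.322] turn deg [-0.06  0.36  0.04] F [-0.3  0.3 -0.5] T [ 0.01  0.03 -0.02] op 55.1
```

Emit:
move_arm(
  series="-0.3 0.06 0.01 0.15 0 0.36 0; -0.3 0 0 0 0 0 0; -0.3 0 0 0.08 0 0 0; -0.3 0 0 0 0 0 0",
)

```text
clock: 18.98
eef_pos: [446.1, 267.1, 2.9]
tcp_rot: [-3.14, 0.001, -2.428]
contact_force: [-0.5, 0.5, -0.2]
opening: 0.645
```

```bash
python3 st.py [445.55,266.84,-1] -2.4286
```

```text
18.975 [446.1 267.1   2.9] shift units [0.014 0.004 0.097] turn deg [-0.07  0.04  0.05] F [-0.5  0.5 -0.2] T [-0.03 -0.01  0.09] op 54.9
```

Creeping down now while I watch the force.

Emit:
move_arm(
  series="-0.3 0 0 0.04 0 0 0; -0.3 0 0 0.03 0 0 0; -0.3 0 0 0 0 0 0",
)

```text
clock: 19.35
eef_pos: [446.2, 267.1, -0.0]
tcp_rot: [-3.14, 0.001, -2.428]
contact_force: [0.7, -0.1, 0.6]
opening: 0.653
```

Emit:
move_arm(
  series="-0.3 0 0 0.04 0 0 0; -0.3 0 0 0 0 0 0; 1 0 0 0 0 0 0; 1 0 0 0 0 0 0; 1 0 0 0 0 0 0; 1 0 0 0 0 0 0; 1 0 0 0 0 0 0; 1 0 0 0 0 0 0",
  grip_force=60,
)

```text
clock: 20.35
eef_pos: [446.2, 267.1, -1.2]
tcp_rot: [-3.14, 0.001, -2.428]
contact_force: [-0.5, 0.2, 0.5]
opening: 0.515
```

Emit:
move_arm(
  series="1 0 0 -0.3 0 0 0; 1 0 0 -0.5 0 0 0; 1 0 0 -0.7 0 0 0; 1 0 0 -0.7 0 0 0; 1 0 0 -0.6 0 0 0; 1 0 0 0 0 0 0; 1 0.28 -0.7 0 0 0 0; 1 0.28 -0.7 0 0 0 0; 1 0.28 -0.7 0 0 0 0; 1 0.28 -0.7 0 0 0 0; 1 0.28 -0.7 0 0 0 0; 1 0.28 -0.7 0 0 0 0; 1 0.28 -0.7 0 0 0 0; 1 0.28 -0.7 0 0 0 0; 1 0 0 0 0 0 0; 1 0 0 0 0 0 9; 1 0 0 0 0 0 9; 1 0 0 0 0 0 9; 1 0 0 0 0 0 9; 1 0 0 0 0 0 0",
)

```text
clock: 22.85
eef_pos: [517.2, 33.5, 105.0]
tcp_rot: [-3.141, -0.016, -3.073]
contact_force: [-0.0, 0.1, -2.2]
opening: 0.514
```

```bash
python3 st.py [529.1,31.5,100] 3.0356
```

```text
22.85 [517.2  33.5 105. ] shift units [-0.295 -0.069  0.119] turn deg [-0.12 -0.91 10.02] F [-0.   0.1 -2.2] T [0.01 0.01 0.02] op 43.7
```

Emit:
move_arm(
  series="1 0 0 0 -0.1 -0.9 10; 1 0 0 0 0 0 0; 1 -0.28 -0.05 0 0 0 0; 1 0 0 0 0 0 0; 1 0 0 0 0 0 0",
)

```text
clock: 23.48
eef_pos: [528.2, 31.3, 103.9]
tcp_rot: [-3.141, -0.002, 3.052]
contact_force: [0.3, 0.5, -1.2]
opening: 0.516
```

```bash
python3 st.py [529.1,31.5,100] 3.0356; python3 - <<'E'
from h import *
p=vision.camera_params('wrist'); im=vision.grab_frame('wrist')
np.save('w4.npy',p,allow_pickle=True)
cv2.imwrite('pics/w4.png',im[:,:,::-1])
c=im[110:330,140:410,::-1]; cv2.imwrite('pics/w4c.png',cv2.resize(c,None,fx=2.7,fy=2.7,interpolation=cv2.INTER_CUBIC))
E
```

```text
23.475 [528.2  31.3 103.9] shift units [-0.022  0.007  0.096] turn deg [-0.02 -0.11  0.95] F [ 0.3  0.5 -1.2] T [-0.01  0.04  0.03] op 43.8
```

View pics/w4c.png

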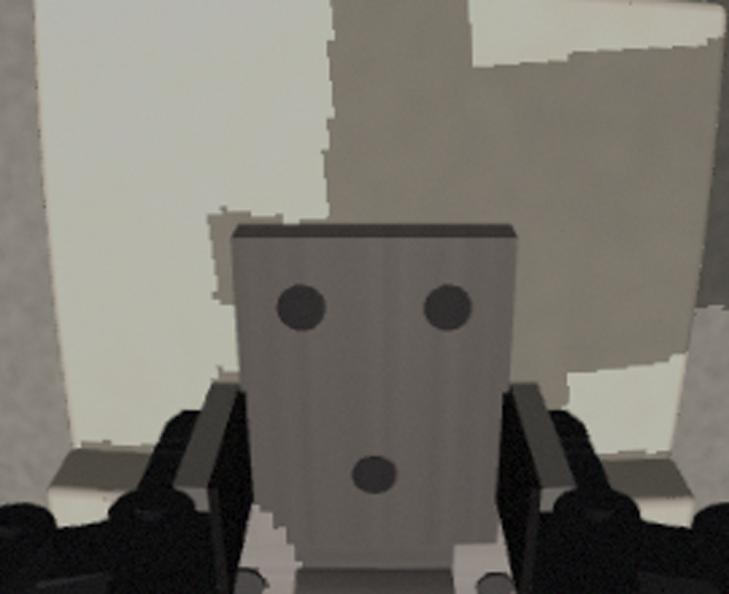

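The leaf is held with its plate level-looking, the holes at crop (301,307), (447,307) and (374,474). Next: the leaf's pose in the grip, from its holes and front edge.

```bash
python3 - <<'E'
from h import *
def holes(n,off,guess):
    im=cv2.cvtColor(cv2.imread(n),cv2.COLOR_BGR2GRAY); return [ (np.array(g)+.5)/2.7-.5+off for g in guess]
p3=np.load('w3.npy',allow_pickle=True).item(); p4=np.load('w4.npy',allow_pickle=True).item()
T3=None
h3=onplane(p3,holes('',[140,100],[[374,199],[442,199],[407,286]]),8,True)[:,:2]
yaw=.713; E=np.array([[np.cos(yaw),np.sin(yaw)],[-np.sin(yaw),np.cos(yaw)]])
L=(h3-[439.5,261.6])@E.T; print("holes in leaf frame",L.round(1))
s=r.sense(); print(s['eef_pos'],s['tcp_rot'])
for z in (109,111,113,115,117):
    h4=onplane(p4,holes('',[140,110],[[301,307],[447,307],[374,474]]),z,True)[:,:2]
    A=h4-h4.mean(0); B=L-L.mean(0); U,S,V=np.linalg.svd(B.T@A); Q=(U@V).T  # A=B Q^T
    c=h4.mean(0)-Q@L.mean(0); print(z,"yaw",np.arctan2(Q[1,0],Q[0,0]).round(4),"centre",c.round(1),"axis",(c+Q@[45,0]).round(1),"scale",(np.linalg.norm(A)/np.linalg.norm(B)).round(4),"ratio x",(np.linalg.norm(h4[2]-h4[:2].mean(0))/np.linalg.norm(L[2]-L[:2].mean(0))).round(4),"y",(np.linalg.norm(h4[1]-h4[0])/np.linalg.norm(L[1]-L[0])).round(4))
E
```

```text
[ WARN:0@0.615] global loadsave.cpp:275 findDecoder imread_(''): can't open/read file: check file path/integrity
Traceback (most recent call last):
cv2.error: OpenCV(4.12.0) /io/opencv/modules/imgproc/src/color.cpp:199: error: (-215:Assertion failed) !_src.empty() in function 'cvtColor'
```

```bash
python3 - <<'E'
from h import *
px=lambda off,g:(np.array(g,float)+.5)/2.7-.5+off
p3=np.load('w3.npy',allow_pickle=True).item(); p4=np.load('w4.npy',allow_pickle=True).item()
h3=onplane(p3,px([140,100],[[374,199],[442,199],[407,286]]),8,True)[:,:2]
yaw=.713; E=np.array([[np.cos(yaw),np.sin(yaw)],[-np.sin(yaw),np.cos(yaw)]])
L=(h3-[439.5,261.6])@E.T; print("holes in leaf frame",L.round(1))
s=r.sense(); print(s['eef_pos'],s['tcp_rot'])
for z in (111,113,115,117):
    h4=onplane(p4,px([140,110],[[301,307],[447,307],[374,474]]),z,True)[:,:2]
    A=h4-h4.mean(0); B=L-L.mean(0); U,S,V=np.linalg.svd(B.T@A); Q=(U@V).T
    c=h4.mean(0)-Q@L.mean(0); print(z,"yaw",np.arctan2(Q[1,0],Q[0,0]).round(4),"centre",c.round(1),"axis",(c+Q@[45,0]).round(1),"ratio x",(np.linalg.norm(h4[2]-h4[:2].mean(0))/np.linalg.norm(L[2]-L[:2].mean(0))).round(4),"y",(np.linalg.norm(h4[1]-h4[0])/np.linalg.norm(L[1]-L[0])).round(4))
    w=onplane(p4,px([140,110],[[236,238],[515.5,238]]),z,True)[:,:2]; print("   front width",np.linalg.norm(w[1]-w[0]).round(2))
E
```

```text
holes in leaf frame [[-17.5 -12.1]
 [-17.4  11.9]
 [ 14.6  -0.2]]
[528.30482192  31.24846282 103.89309752] [-3.14128964e+00 -1.69221149e-03  3.05185302e+00]
111 yaw -0.0873 centre [520.8  31.6] axis [565.6  27.7] ratio x 1.0152 y 1.0139
   front width 45.51
113 yaw -0.0873 centre [519.8  31.7] axis [564.7  27.8] ratio x 1.0002 y 0.9989
   front width 44.84
115 yaw -0.0873 centre [518.9  31.8] axis [563.7  27.9] ratio x 0.9852 y 0.984
   front width 44.17
117 yaw -0.0873 centre [518.   31.9] axis [562.8  28. ] ratio x 0.9703 y 0.969
   front width 43.5
```

Emit:
move_arm(
  series="1 -0.02 0.01 0 0 -0.1 0.9; 1 0 0 0 0 0 0; 1 0 0 0.2 0 0 0; 1 0 0 0.2 0 0 0; 1 0 0 0 0 0 0",
)

```text
clock: 24.15
eef_pos: [528.7, 31.6, 86.5]
tcp_rot: [-3.141, -0.0, 3.036]
contact_force: [-0.6, 0.0, -1.2]
opening: 0.514
```

```bash
python3 st.py [529.1,31.5,53.8] 3.0356
```

```text
24.15 [528.7  31.6  86.5] shift units [-0.011 -0.001  0.818] turn deg [-0.02 -0.02  0.02] F [-0.6  0.  -1.2] T [-0.04  0.04  0.01] op 43.7
```

Emit:
move_arm(
  series="1 -0.01 0 0.15 0 0 0; 1 0 0 0.15 0 0 0; 1 0 0 0.1 0 0 0; 1 0 0 0 0 0 0",
)

```text
clock: 24.65
eef_pos: [529.0, 31.5, 69.1]
tcp_rot: [-3.141, -0.001, 3.036]
contact_force: [-0.5, -0.5, -1.7]
opening: 0.514
```

```bash
python3 st.py [529.1,31.5,53.8] 3.0356
```

```text
24.65 [529.   31.5  69.1] shift units [-0.003 -0.     0.383] turn deg [-0.03 -0.05  0.03] F [-0.5 -0.5 -1.7] T [-0.02  0.    0.03] op 43.7
```

Emit:
move_arm(
  series="1 0 0 0.13 0 0 0; 1 0 0 0.1 0 0 0; 1 0 0 0.08 0 0 0; 1 0 0 0 0 0 0",
)

```text
clock: 25.15
eef_pos: [529.2, 31.5, 56.0]
tcp_rot: [-3.141, -0.001, 3.036]
contact_force: [0.3, -0.2, -2.2]
opening: 0.516
```

```bash
python3 st.py [529.1,31.5,53.8] 3.0356
```

```text
25.15 [529.2  31.5  56. ] shift units [ 0.002 -0.001  0.055] turn deg [-0.02 -0.03  0.03] F [ 0.3 -0.2 -2.2] T [-0.   -0.01  0.03] op 43.9
```

Emit:
move_arm(
  series="1 0 0 0.055 0 0 0; 1 0 0 0 0 0 0; 1 0 0 0 0 0 0; 1 0 0 0 0 0 0",
)

```text
clock: 25.65
eef_pos: [529.4, 31.5, 53.9]
tcp_rot: [-3.141, -0.0, 3.036]
contact_force: [-0.6, 0.2, -1.4]
opening: 0.514
```

```bash
python3 st.py [529.1,31.5,53.8] 3.0356; python3 - <<'E'
from h import *
ims=[]
p=vision.camera_params('wrist'); w=vision.grab_frame('wrist')[:,:,::-1]; np.save('w5.npy',p,allow_pickle=True)
ps=vision.camera_params('scene'); sc=vision.grab_frame('scene')[:,:,::-1]; cv2.imwrite('pics/w5.png',w); cv2.imwrite('pics/sc5.png',sc)
t=vision.grab_frame('top')[:,:,::-1]; cv2.imwrite('pics/top5.png',t)
u,v=proj(ps,[565,28,65]).astype(int); print(u,v)
a=cv2.resize(w[200:340,180:380],(800,560)//np.array(2),interpolation=cv2.INTER_CUBIC)
b=cv2.resize(sc[v-35:v+35,u-50:u+50],(400,280),interpolation=cv2.INTER_CUBIC)
u2,v2=proj(vision.camera_params('top'),[461,-309,40]).astype(int)
c=cv2.resize(t[v2-45:v2+45,u2-64:u2+64],(400,280))
d=cv2.resize(sc,(400,300))[:280]
cv2.imwrite('pics/fin.png',np.vstack([np.hstack([a,b]),np.hstack([c,d])]))
E
```

```text
25.65 [529.4  31.5  53.9] shift units [ 0.007 -0.002  0.003] turn deg [-0.02 -0.    0.03] F [-0.6  0.2 -1.4] T [-0.03 -0.02 -0.03] op 43.7
301 206
```

View pics/fin.png

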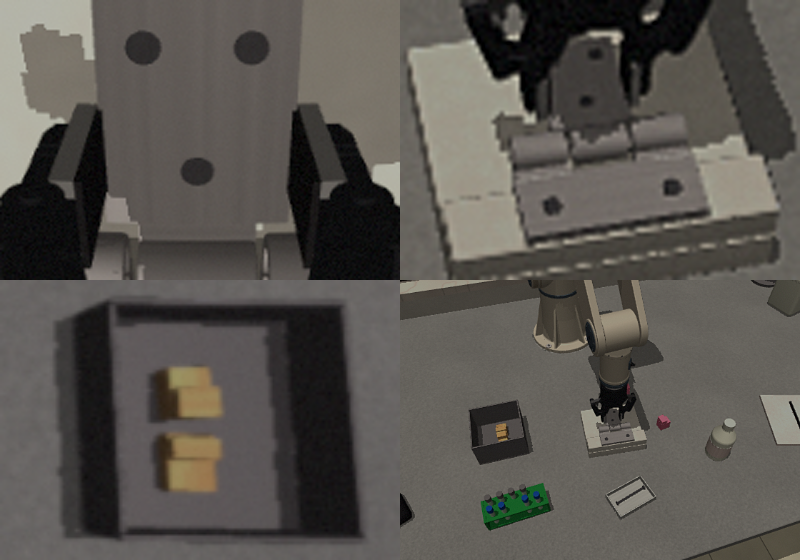

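The last picture shows three things:
- The leaf's knuckle is in line between the block's knuckles, with even gaps on both sides.
- Both offcuts lie in the tub.
- The rack, bottle and dish are in place.

The force reading shows only the leaf's weight, so I'm handing in.

```bash
python3 -c "
from rig import r
print(r.sign_off())"
```

```text
the job is handed in; nothing more can be done
None
```

I put both offcuts in the waste tub and picked up the hinge leaf. The gripper now holds its knuckle between the block's two knuckles, with the plate level over the shelf. I handed the job in at about 26 s of the 61 s allowed, and no verdict was reported.

**Alignment:** at the end the tool was within about 0.3 mm of its target, and its angle was within 0.03°. The block's bore line, measured from several features, agreed to about 2 mm. The leaf's position in the grip was measured 50 mm above the final place and agreed with what I expected to under 1 mm. I did not measure it again with numbers once it was down.

**Contact:** the force reading stayed at roughly the leaf's weight (1.4–2.2 N), so there was no sign of it pressing on the block.

**Last picture:** the knuckles look in line with even gaps, and both offcuts lie in the tub. By eye, the rack, bottle, dish and pin have not moved.

No check failed. One reading was slightly off: the gripper showed about 43.8 mm on the 46 mm plate, but the leaf stayed firmly held.

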